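Clamp the tube rack on the bench shaker

ROBOT

A 6-joint arm with a two-finger parallel gripper is mounted at the origin on a cart in front of the work surface, level with it; the furniture and walls round the work are solid. World frame = base frame: x ahead of the robot, y to its left, z up, the work surface at z = 0. Lengths are in m, angles in rad, forces in N, time in s.
With the tool pointing down it reaches from about 0.375 to 0.9 m from the base axis. Payload 3.1 kg.
Tool frame: the origin (TCP) lies where the fingers leave the gripper's body, on its centre line; the fingertips stand 70 mm ahead of it and the grasp point (between the pads) lies 51 mm ahead of it (robot.tip_reach is the distance from the TCP to the fingertips, in m); z points along the fingers, y is the line along which they close (so a half turn about z gives the same grasp; the last joint's range is limited). The gripper opens to 87 mm and grips with 3 to 60 N. Pads are 19 mm wide; open, the fingers measure 117 mm over their backs; the gripper's body (75 mm by 190 mm) begins 51 mm behind the grasp point.
Start: joints at [1.141, 0.527, 1.433, -0, 1.181, -0.178], TCP at [0.156, 0.605, 0.292] pointing down, gripper open.
Joint ranges: [-3.08, 3.08], [-0.75, 2.2], [0.22, 2.44], [-1.43, 4.57], [0, 2.65], [-2.85, 2.85]. Speed limits (rad/s): [2.79, 2.79, 3.14, 3.14, 3.14, 3.14].

INTERFACE

Orientations are given as a unit quaternion [x, y, z, w].
In Python, from rig import robot gives the robot as it stands.
- The arm moves only by the tool carry_out, never from a script. Its argument "rows" is a list that holds one entry, the list of rows, each a list of 6 numbers: the shift along the tool's x, y, z in mm, then the turn, a rotation vector about the tool's x, y, z in units of 8 degrees (1.0 is 8 degrees). A call has 1 to 20 rows; each row is the pose to reach, as a shift and turn from the pose commanded when the call began, along the tool's axes at that moment; what a row does not reach only later rows make up. A row lasts 1/10 s, in which the tool goes at most 50 mm and 8.59 degrees, less where a joint would pass 70% of its speed; a pose out of reach is approached as far as the arm can. A call with a gripper value outside its range is refused whole. "fingers" is the opening, from 0 (shut) to 1 (fully open), set as the call begins (left out, the last holds). The fingers move at their own pace and stop on an object; "grip_force" is the grip in N (left out, the last holds). Time passes only in rows, so rows that repeat a pose let the fingers close. It gives the time, the measured TCP pose, the force and the opening at its end, in the units of the state.
- robot.get_obs(): the state, without advancing time (a new reading comes with each control period).
- robot.camera(name): name is "side" or "top" or "wrist"; returns a dict with "color" (400x640x3 uint8, red, green, blue), "depth" (400x640 float32, m along the optical axis (not along the pixel's ray), 0 where there is no reading), "K" (3x3 intrinsics, pixels), "D" ([k1, k2, p1, p2, k3] as OpenCV has them; the pictures are not rectified), "camera_from_world" (4x4, takes a point from world to camera coordinates). Camera axes: x right, y down, z forward; pixel columns grow to the right and rows downward; lengths in m; the calibration is good to about 2 mm. A picture is of the moment at which its call begins.
- robot.hand_in(): hands the job in, once; it reports no verdict.
The state is a dict: "time": time; "q": joint angles; "joint_velocities": joint speeds; "joint_torque": joint torques, N m; "position": TCP position; "tool_rot": TCP orientation; "ft_force": force on the tool from outside, world axes, zero at the start; "moment": the same for the moment, N m; "grip_width": finger opening in m.
Only numpy, scipy, OpenCV 4.12 (cv2) and the standard library are available. Lean on these libraries where they do the work, as an engineer would, in place of code of your own. Each camera call takes 0.05 s, during which the arm holds its last target. There are 200 camera calls.

TASK

The rack of sample tubes must be clamped on the bench shaker before a run. Push the steel clamp strap with the back of a finger so that it swings over from behind until its pad rests on the rack, then push the black cam lever with a fingertip over and fully down onto the strap, so that the strap is locked tight on the rack. Only the fingers may push the strap and the lever; do not lift or shift the rack, its tubes or anything standing round the shaker.

Things in the scene. Friction and masses are not known exactly. Their poses are not given: they have to be found in the camera images.
- shaker: Bench shaker, white box 172 x 204 mm with an aluminium platform, fixed to the table. Origin under its centre on the table; x points from its front (control panel, cam lever, nearest the robot) to its back, y to its left, z up. The rubber mat on the platform is at z = 64 mm. Two steel clevis posts stand on the platform in the plane y = 0: the tall rear one carries the strap, the front one the cam lever; each post's cheeks reach up to 10 mm above its pin.
- rack: Loose blue plastic tube rack 78 x 154 x 64 mm standing on the mat between low rails, long side along the shaker's y; origin under its centre (on the mat). Its top is 128 mm above the table. The middle four columns of holes are empty, so the strap has a clear lane at least 90 mm wide between the tubes.
- strap (a joint): Hinge of the clamp strap (rad): 0 = level, lying forward over the rack; grows as it swings up and back; 1.57 = upright; starts at 1.7 to 1.95, leaning back away from the robot; stop at 2.2. Its rubber pad just touches the rack at about 0.03; the cam then forces it down to about 0 against the springy pad (8 N/mm). The hinge is stiff: the strap stays where it is left; moving it takes about 0.15 to 0.25 N m.
- strap_hinge (a point): Axis of the strap's hinge (parallel to the shaker's y), on the rear post 62 mm behind the shaker's centre and 134.5 mm above the table.
- strap_end (a point): Middle of the strap's free end, 125 mm from the hinge axis. The strap is a flat steel bar 24 mm wide (14 mm over the last 25 mm) and 5 mm thick, centred on the line from strap_hinge to this point; the rubber pad is on its underside (front side when upright), 62 mm from the hinge. When down, the free end lies between the cheeks of the front post, under the cam.
- cam_lever (a joint): Hinge of the cam lever (rad): 0 = open stop, leaning 25 degrees past upright toward the robot; grows as the lever is pushed over away from the robot and down onto the strap; 0.44 = upright; 1.92 = fully down (stop), lying along the strap, 5 degrees above level. Starts at 0 to 0.4. It stays where it is left; moving it takes about 0.2 to 0.35 N m. If it is pushed over before the strap is down it lies in the strap's way.
- lever_pivot (a point): Axis of the cam lever (parallel to the shaker's y), on the front post 71 mm in front of the shaker's centre and 142 mm above the table.
- lever_end (a point): End of the cam lever's black grip, 63 mm from the pivot. The grip is 18 mm wide and 10 to 12 mm thick and runs from 21 to 63 mm from the pivot.
- timer: Loose round bench timer, 62 mm across, 44 mm tall, left of the shaker; origin under its centre. Bystander. Behind it a square wall column rises from the table to the ceiling (0.51 m ahead of the robot's base and beyond, from 0.08 m right to 0.04 m left of the robot's midline): keep arm and hand clear of it.
- cup_a: Loose specimen cup with screw lid, 46 mm across, 59 mm tall, behind the shaker to the left; origin under its centre. Bystander.
- cup_b: Loose specimen cup with screw lid, 46 mm across, 59 mm tall, right of the shaker toward the wall; origin under its centre. Bystander.
- dropper_bottle: Loose amber dropper bottle, 33 mm across, 102 mm tall, behind the shaker; origin under its centre. Bystander.
- slide_case: Loose flat box for slides, 95 x 109 x 30 mm, on the cloth at the left; origin under its centre. Bystander.
- tube_1: Loose capped sample tube, 18 mm across, 122 mm long, upright in the rack's left front corner hole; origin at its lower end, 69 mm above the table; its cap reaches 63 mm above the rack's top.
- tube_2: Loose capped sample tube, 18 mm across, 122 mm long, upright in the rack's left back corner hole; origin at its lower end, 69 mm above the table; its cap reaches 63 mm above the rack's top.
- tube_3: Loose capped sample tube, 18 mm across, 122 mm long, upright in the rack's right front corner hole; origin at its lower end, 69 mm above the table; its cap reaches 63 mm above the rack's top.
- tube_4: Loose capped sample tube, 18 mm across, 122 mm long, upright in the rack's right back corner hole; origin at its lower end, 69 mm above the table; its cap reaches 63 mm above the rack's top.
There are look-alikes about, which are no part of the job. What is shaped like the tube_4 but purple is not meant.

How it is judged:
By the outcome, as a careful person would: the job done as asked, in the order asked, and still so for the second after the job is handed in, with the robot touching nothing.
It also fails if it takes over 58 s, if anything falls off the work surface, if the arm or the gripper's body presses on something with over 40 N, if the wrist force passes 120 N, or if a joint passes its speed limit or range.

## Working session

There is one attempt and no reset: what is moved stays moved. The work goes in short steps, Python scripts to look and compute and a tool call to move; the robot and the scene stay as the last step left them, time stands still between calls to the robot, and variables do not carry over. Pictures are saved under pics/ and viewed, on a budget of 10 in all, crops included, one or two more only if the job needs it, and the job is handed in when it is done.

Besides the shell and the picture viewer there is one more tool, called after "Call:" as name(argument=value, ...) on one line, values as JSON. carry_out: Moves the arm, as the interface text tells. Its arguments: {"type":"object","properties":{"rows":{"type":"array"},"fingers":{"type":"number"},"grip_force":{"type":"number"}},"required":["rows"]}

```bash
ls; mkdir -p pics
python3 - <<'E'
from rig import robot
import cv2,numpy as np,pickle
o=robot.get_obs();print({k:np.round(v,3).tolist() for k,v in o.items()})
d={}
for n in("side","top"):
    c=robot.camera(n);d[n]=c;cv2.imwrite(f"pics/{n}0.png",c["color"][:,:,::-1])
    T=np.linalg.inv(c["camera_from_world"]);print(n,c["K"].round(1).tolist(),c["D"],T.round(3).tolist())
pickle.dump(d,open("d0.pkl","wb"))
E
```

```text
pics
{'time': 0.0, 'q': [1.14, 0.528, 1.434, -0.0, 1.181, -0.179], 'joint_velocities': [0.002, 0.001, -0.001, -0.001, 0.002, -0.002], 'joint_torque': [0.001, -44.005, -17.659, 0.064, 0.058, -0.0], 'position': [0.155, 0.605, 0.291], 'tool_rot': [0.126, 0.992, -0.001, -0.0], 'ft_force': [-0.366, -0.657, -0.334], 'moment': [0.008, 0.03, -0.025], 'grip_width': 0.087}
side [[451.0, 0.0, 316.6], [0.0, 451.0, 189.5], [0.0, 0.0, 1.0]] [0.02182804 0.         0.         0.         0.        ] [[-0.845, -0.351, 0.403, 0.146], [-0.534, 0.581, -0.614, 0.578], [-0.019, -0.734, -0.679, 0.922], [0.0, 0.0, 0.0, 1.0]]
top [[449.0, 0.0, 322.0], [0.0, 449.0, 201.1], [0.0, 0.0, 1.0]] [-0.09838244  0.          0.          0.          0.        ] [[-0.017, -0.998, 0.064, 0.533], [-1.0, 0.018, 0.007, -0.144], [-0.008, -0.064, -0.998, 1.564], [0.0, 0.0, 0.0, 1.0]]
```

View pics/top0.png

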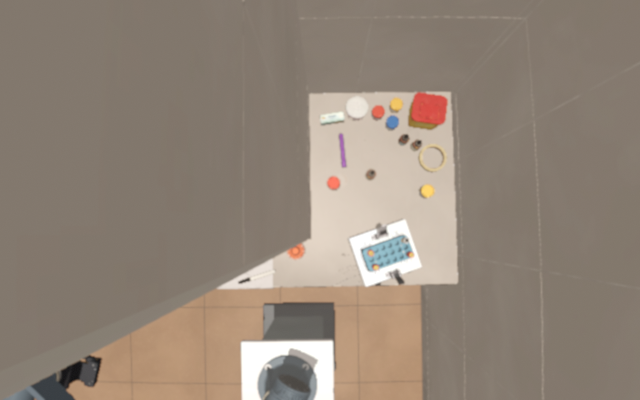

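View pics/side0.png

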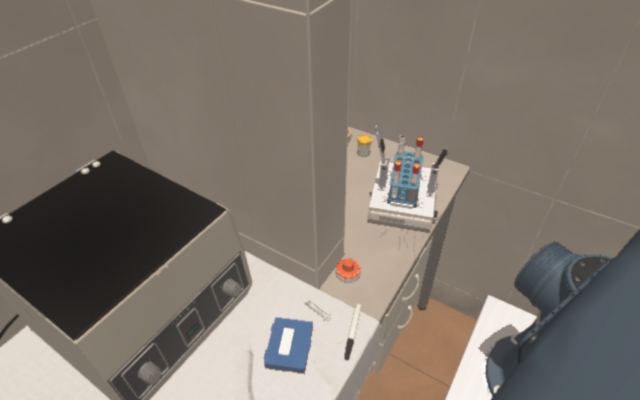

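Top: the shaker is at about (385,252), with the lever at (397,278), strap and rear post at (382,230), and the rack between them. Side: rack at (405,180), lever (438,165), strap (383,155), and the timer is the red round thing at (348,269). Next I'll measure them.

```bash
cat > h.py <<'E'
import numpy as np,cv2
def rays(c,uv):
    n=cv2.undistortPoints(np.float64(uv).reshape(-1,1,2),c["K"],c["D"]).reshape(-1,2)
    T=np.linalg.inv(c["camera_from_world"]);d=np.c_[n,np.ones(len(n))]@T[:3,:3].T
    return T[:3,3],d
def onz(c,uv,z):
    o,d=rays(c,uv);return o+d*((z-o[2])/d[:,2])[:,None]
def cloud(c):
    v,u=np.nonzero(c["depth"]>0);o,d=rays(c,np.c_[u,v]);return np.c_[u,v],o+d*c["depth"][v,u][:,None]
def onplane(c,uv,p0,n):
    o,d=rays(c,uv);return o+d*(((p0-o)@n)/(d@n))[:,None]
def pix(c,P):
    M=c["camera_from_world"];r,_=cv2.Rodrigues(M[:3,:3]);return cv2.projectPoints(np.float64(P).reshape(-1,3),r,M[:3,3],c["K"],c["D"])[0].reshape(-1,2)
E
python3 - <<'E'
from h import *;import pickle
d=pickle.load(open("d0.pkl","rb"))
for n,(x0,y0,w,h) in {"top":(335,205,100,90),"side":(350,120,130,115)}.items():
    c=d[n];im=c["color"]
    m=np.zeros(im.shape[:2],np.uint8);m[y0:y0+h,x0:x0+w]=1
    hsv=cv2.cvtColor(im,cv2.COLOR_RGB2HSV)
    wh=((hsv[...,1]<25)&(hsv[...,2]>195)&(m>0)).astype(np.uint8)
    bl=((hsv[...,0]>90)&(hsv[...,0]<115)&(hsv[...,1]>80)&(m>0)).astype(np.uint8)
    uv,P=cloud(c);s=(m[uv[:,1],uv[:,0]]>0)
    print(n,"z hist",np.histogram(P[s,2],bins=np.arange(-.01,.24,.01))[0])
    for nm,k,z in(("white",wh,.058),("blue",bl,.128)):
        cs=max(cv2.findContours(k,0,2)[0],key=cv2.contourArea).reshape(-1,2)
        q=onz(c,cs,z);r=cv2.minAreaRect(np.float32(q[:,:2]*1000));print(nm,k.sum(),r,P[s&(k[uv[:,1],uv[:,0]]>0),2].round(3)[::150])
a=[cv2.resize(d[n]["color"][y:y+75,x:x+100],(800,600) if 0 else (400,300),interpolation=3) for n,x,y in(("top",335,213),("side",360,128))]
b=[cv2.resize(d[n]["color"][y:y+75,x:x+100],(800,600),interpolation=3) for n,x,y in(("top",335,213),("side",360,132))]
cv2.imwrite("pics/z1.png",np.vstack([cv2.resize(b[0],(720,540))[:300*0+540][120*0:300],cv2.resize(b[1],(720,540))[:300]])[:,:,::-1])
cv2.imwrite("pics/z1.png",np.hstack([cv2.resize(i,(400,300),interpolation=3) for i in b])[:,:,::-1])
E
```

```text
top z hist [2688 2050   35   19   47   58  522 1135  311   17    7    8   21  555
  172   59   22    9   24   85   69   33   15    7]
white 1867 ((455.38775634765625, -340.46661376953125), (178.2810821533203, 206.1210174560547), 18.19890594482422) [ 0.017 -0.     0.057  0.144  0.064  0.064  0.058  0.058  0.058  0.065
  0.066  0.061  0.064]Traceback (most recent call last):
  File "<stdin>", line 12, in <module>
ValueError: max() iterable argument is empty
```

Run:
```python
from h import *;import pickle
d=pickle.load(open("d0.pkl","rb"))
c=d["top"];hsv=cv2.cvtColor(c["color"],cv2.COLOR_RGB2HSV);print(hsv[252,380:396:3].tolist())
uv,P=cloud(c)
s=(abs(uv-[385,252])<45).all(1)
for lo,hi in((.05,.075),(.12,.135)):
    k=s&(P[:,2]>lo)&(P[:,2]<hi);m=np.zeros((400,640),np.uint8);m[uv[k,1],uv[k,0]]=1
    cs=max(cv2.findContours(m,0,2)[0],key=cv2.contourArea).reshape(-1,2)
    print(lo,k.sum(),cv2.minAreaRect(np.float32(onz(c,cs,(lo+hi)/2)[:,:2]*1000)))
C=np.array([.4554,-.3405,0]);a=np.radians(18.2);ex=np.array([np.cos(a),np.sin(a),0]);ey=np.array([-ex[1],ex[0],0])
R=np.c_[ex,ey,[0,0,1]]
uv,P=cloud(c);L=(P-C)@R
for n in d:
    uv,P=cloud(d[n]);L=(P-C)@R
    k=(abs(L[:,1])<.016)&(abs(L[:,0])<.2)&(L[:,2]>.14)
    print(n,"centre-lane pts");print((L[k]*1000).round()[np.argsort(L[k,0])][::4].astype(int).tolist())
    k=(L[:,2]>.165)&(abs(L[:,0])<.06)&(abs(abs(L[:,1])-.06)<.03)
    for sx in(-1,1):
        for sy in(-1,1):
            g=k&(L[:,0]*sx>0)&(L[:,1]*sy>0);print(sx,sy,g.sum(),(np.median(L[g],0)*1000).round() if g.any() else 0, np.median(d[n]["color"][uv[g,1],uv[g,0]],0) if g.any() else 0)
v=[]
for n,x,y in(("top",335,213),("side",360,125)):
    v.append(cv2.resize(d[n]["color"][y:y+100,x:x+100],(400,400),interpolation=3))
im=np.hstack(v)[:,:,::-1].copy()
cv2.imwrite("pics/z1.png",im)
def W(x,y,z):return C+R@[x,y,z]
for n in d: print(n,pix(d[n],[W(.062,0,.1345),W(-.071,0,.142)]).round(1).tolist())
```

```text
[[97, 66, 205], [97, 68, 204], [97, 68, 188], [96, 68, 198], [97, 65, 153], [96, 68, 191]]
0.05 1859 ((453.7351989746094, -339.2733154296875), (167.7152099609375, 204.2413787841797), 17.80240249633789)
0.12 704 ((457.2276306152344, -341.0442199707031), (77.78408813476562, 154.0499725341797), 18.113618850708008)
side centre-lane pts
[[-93, 9, 199], [-92, -6, 200], [-90, 6, 202], [-88, 10, 196], [-87, 10, 189], [-87, -8, 201], [-85, 11, 199], [-85, 10, 189], [-84, -6, 202], [-83, 10, 181], [-83, 11, 202], [-82, 8, 187], [-81, 8, 193], [-81, 10, 181], [-80, 2, 198], [-80, 8, 173], [-79, -3, 187], [-78, 11, 165], [-78, 7, 165], [-78, -7, 181], [-77, 14, 143], [-76, 7, 178], [-76, -4, 176], [-75, 11, 154], [-74, 10, 174], [-73, 5, 162], [-73, -2, 163], [-71, 4, 158], [-71, 5, 145], [-69, 1, 155], [-68, 2, 146], [-67, 16, 142], [-66, -1, 143], [-65, -9, 146], [52, 16, 141], [58, -9, 142], [59, -15, 144], [61, 7, 143], [62, 3, 151], [63, -2, 153], [64, 15, 156], [65, 11, 160], [66, -1, 184], [67, 13, 150], [67, 15, 159], [67, -8, 189], [68, 10, 162], [68, 13, 174], [69, 4, 201], [70, 13, 19
[... 903 characters left out ...]
[-72, 6, 159], [-70, 14, 149], [-69, -13, 151], [-68, -2, 157], [-68, -15, 143], [-66, -4, 150], [-63, -10, 141], [56, -15, 146], [57, -2, 143], [58, 11, 143], [60, -3, 146], [63, 16, 144], [65, 1, 187], [66, -6, 188], [68, 8, 202], [69, 2, 206], [71, -1, 209], [72, 12, 193], [74, 7, 211], [76, 12, 204], [77, 6, 210], [79, 3, 214], [80, 6, 221], [82, 12, 221], [83, 7, 234], [85, 12, 228], [86, 7, 240], [89, -5, 250], [91, 1, 255], [92, 6, 251]]
-1 -1 34 [-21. -59. 188.] [226.5 190.  129. ]
-1 1 33 [-20.  57. 189.] [216. 178. 126.]
1 -1 34 [ 26. -59. 188.] [177.5 175.  169. ]
1 1 32 [ 26.  58. 189.] [218.  177.5 130. ]
side [[383.9, 162.8], [434.0, 167.6]]
top [[381.5, 234.7], [395.8, 274.6]]
```

View pics/z1.png

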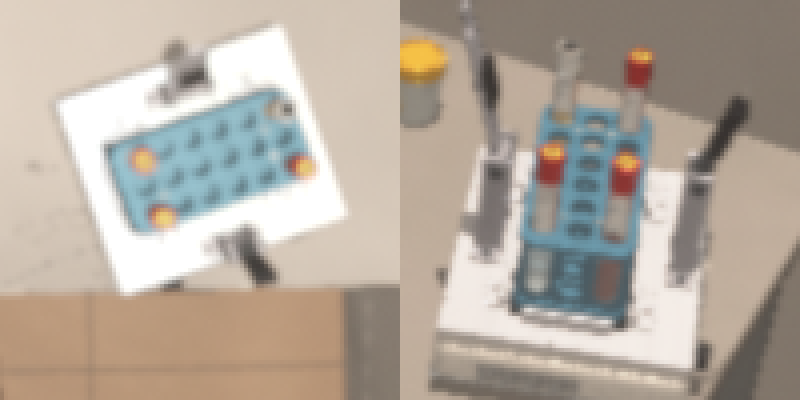

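```bash
cat >> h.py <<'E'
from scipy.spatial.transform import Rotation as Ro
C=np.array([.4558,-.340,0]);YAW=np.radians(18.1)
ex=np.array([np.cos(YAW),np.sin(YAW),0]);ey=np.array([-ex[1],ex[0],0]);RS=np.c_[ex,ey,[0,0,1]]
def pose(x,z,phi,y=0,corner=0):
    "tool (closing axis along shaker x), tilt phi deg; (x,z) shaker-frame of the tip point at tool y=corner, metres"
    f=np.radians(phi);yt=np.array([np.cos(f),0,-np.sin(f)]);zt=np.array([-np.sin(f),0,-np.cos(f)])
    R=RS@np.c_[np.cross(yt,zt),yt,zt]
    return C+RS@(np.array([x,y,z])-corner*yt-.07*zt),R
def down(p,az):
    a=np.radians(az);y=np.array([np.cos(a),np.sin(a),0]);z=np.array([0,0,-1.]);return np.array(p,float),np.c_[np.cross(y,z),y,z]
def rel(obs,poses):
    p0=np.array(obs["position"]);R0=Ro.from_quat(obs["tool_rot"]).as_matrix()
    for p,R in poses:
        print((R0.T@(p-p0)*1000).round().tolist()+(np.degrees(Ro.from_matrix(R0.T@R).as_rotvec())/8).round(2).tolist())
def strap(th,r,phi,corner=-.015):
    u=np.array([-np.cos(th),np.sin(th)]);n=np.array([np.sin(th),np.cos(th)]);q=np.array([.062,.1345])+r*u+.0025*n
    return pose(q[0],q[1],phi,corner=corner)
def lever(q,r,phi,corner=.015):
    a=q-np.radians(25);v=np.array([np.sin(a),np.cos(a)]);n=np.array([-np.cos(a),np.sin(a)]);w=np.array([-.071,.142])+r*v+.006*n
    return pose(w[0],w[1],phi,corner=corner)
E
python3 - <<'E'
from h import *;import pickle;from rig import robot
d=pickle.load(open("d0.pkl","rb"))
uv,P=cloud(d["side"]);k=(P[:,2]>.08)&(P[:,0]<.6)&(P[:,0]>0)&(P[:,1]>0.06)&(P[:,1]<.8)
for x in np.arange(.2,.6,.05):
    q=P[k&(abs(P[:,0]-x)<.025)]
    if len(q):print(x.round(2),len(q),q.min(0).round(2),q.max(0).round(2))
uv,P=cloud(d["top"]);k=(P[:,1]<-.45)&(P[:,0]>.2)&(P[:,0]<.8)&(P[:,2]>.2);print("wall y max",np.percentile(P[k,1],[95,100]) if k.any() else None)
o=robot.get_obs()
a=np.degrees(o["q"][0]-o["q"][5])
rel(o,[down([.38,.30,.34],a),down([.39,0,.35],a),down([.42,-.2,.36],a),pose(.16,.29,0)])
E
```

```text
wall y max [-0.62945689 -0.62705761]
[-293.0, -239.0, -48.0, -0.01, -0.0, 0.0]
[-378.0, -527.0, -58.0, -0.01, -0.0, 0.0]
[-457.0, -714.0, -67.0, -0.01, -0.0, 0.0]
[-661.0, -754.0, -67.0, -0.01, 0.0, 7.18]
```

Call:
carry_out(rows=[[[-40, -32, -12, 0, 0, 0], [-80, -64, -24, 0, 0, 0], [-120, -98, -36, 0, 0, 0], [-160, -130, -48, 0, 0, 0], [-200, -163, -48, 0, 0, 0], [-240, -196, -48, 0, 0, 0], [-270, -220, -48, 0, 0, 0], [-293, -239, -48, 0, 0, 0], [-307, -280, -50, 0, 0, 0], [-320, -320, -52, 0, 0, 0], [-332, -360, -52, 0, 0, 0], [-344, -400, -54, 0, 0, 0], [-355, -440, -56, 0, 0, 0], [-366, -480, -57, 0, 0, 0], [-378, -527, -58, 0, 0, 0], [-390, -560, -60, 0, 0, 0], [-405, -600, -62, 0, 0, 0], [-425, -640, -64, 0, 0, 0], [-440, -680, -66, 0, 0, 0], [-457, -714, -67, 0, 0, 0]]], fingers=0)

```text
time: 2.1
position: [0.42, -0.2022, 0.3592]
tool_rot: [0.126, 0.992, 0.0, -0.0]
ft_force: [0.9, 0.8, -0.3]
grip_width: 0.0003
```

Run:
```python
from h import *;from rig import robot
o=robot.get_obs();print(o["time"],o["position"],np.round(o["q"],2),np.round(o["ft_force"],1),o["grip_width"])
rel(o,[pose(.16,.29,0),pose(.16,.25,15),strap(1.9,.085,15)])
```

```text
2.1 [ 0.41999697 -0.202163    0.35918519] [-0.69  0.23  1.73 -0.    1.19 -2.01] [ 0.9  0.8 -0.3] 0.00028573536414458576
[-204.0, -38.0, -1.0, -0.0, -0.0, 7.17]
[-219.0, -29.0, 42.0, 1.71, 0.94, 7.13]
[-174.0, -57.0, 81.0, 1.71, 0.94, 7.13]
```

Call:
carry_out(rows=[[[-40, -8, 0, 0, 0, 1], [-80, -16, 0, 0, 0, 2], [-110, -22, 0, 0, 0, 3], [-140, -28, 0, 0, 0, 4], [-165, -34, 0, 0, 0, 5], [-185, -38, 0, 0, 0, 6], [-204, -38, 0, 0, 0, 7.17], [-208, -36, 10, 0.5, 0.3, 7.17], [-213, -33, 25, 1, 0.6, 7.15], [-219, -29, 42, 1.71, 0.94, 7.13], [-219, -29, 42, 1.71, 0.94, 7.13], [-219, -29, 42, 1.71, 0.94, 7.13]]])

```text
time: 3.3
position: [0.6252, -0.2822, 0.3161]
tool_rot: [0.581, 0.803, -0.105, -0.077]
ft_force: [0.2, 0.1, -0.2]
grip_width: 0.0004
```

Run:
```python
from h import *;from rig import robot;import pickle
o=robot.get_obs();print(o["time"],o["position"],np.round(o["q"],2),np.round(o["ft_force"],1))
rel(o,[strap(1.95,.085,15)]+[strap(t,.085,15) for t in np.arange(1.9,.15,-.15)])
print("end");rel(o,[strap(.04,.056,15,.015),strap(.03,.056,15,.015)])
a=robot.camera("side")
cv2.imwrite("pics/s2.png",cv2.resize(a["color"][90:240,330:480],(600,600),interpolation=3)[:,:,::-1])
```

```text
3.3 [ 0.62516824 -0.28223716  0.31606106] [-0.52  0.67  1.11 -0.19  1.54 -0.82] [ 0.2  0.1 -0.2]
[-2.0, -39.0, 52.0, 0.0, -0.01, 0.02]
[-2.0, -43.0, 51.0, 0.0, -0.01, 0.02]
[-2.0, -56.0, 51.0, 0.0, -0.01, 0.02]
[-2.0, -68.0, 52.0, 0.0, -0.01, 0.02]
[-2.0, -80.0, 56.0, 0.0, -0.01, 0.02]
[-2.0, -92.0, 61.0, 0.0, -0.01, 0.02]
[-2.0, -103.0, 68.0, 0.0, -0.01, 0.02]
[-2.0, -112.0, 77.0, 0.0, -0.01, 0.02]
[-2.0, -120.0, 86.0, 0.0, -0.01, 0.02]
[-2.0, -127.0, 97.0, 0.0, -0.01, 0.02]
[-2.0, -132.0, 109.0, 0.0, -0.01, 0.02]
[-2.0, -135.0, 121.0, 0.0, -0.01, 0.02]
[-2.0, -136.0, 134.0, 0.0, -0.01, 0.02]
end
[-2.0, -136.0, 145.0, 0.0, -0.01, 0.02]
[-2.0, -136.0, 146.0, 0.0, -0.01, 0.02]
```

View pics/s2.png

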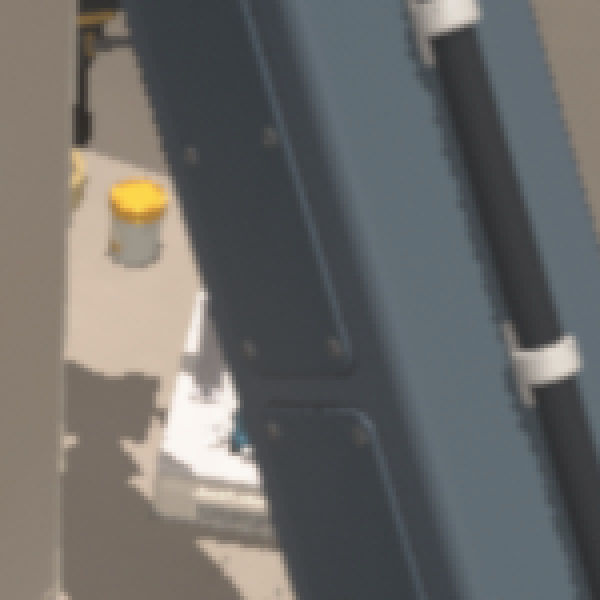

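The forearm blocks the side view. The finger is computed to be behind the strap, so I'll go down and start pushing while watching the force.

Call:
carry_out(rows=[[[-2, -8, 17, 0, 0, 0], [-2, -15, 34, 0, 0, 0], [-2, -25, 51, 0, 0, 0], [-2, -37, 51, 0, 0, 0], [-2, -43, 51, 0, 0, 0], [-2, -49, 51, 0, 0, 0], [-2, -56, 51, 0, 0, 0], [-2, -62, 51, 0, 0, 0], [-2, -68, 52, 0, 0, 0], [-2, -74, 54, 0, 0, 0], [-2, -80, 56, 0, 0, 0], [-2, -80, 56, 0, 0, 0]]])

```text
time: 4.55
position: [0.5376, -0.3134, 0.2836]
tool_rot: [0.582, 0.803, -0.106, -0.077]
ft_force: [0.5, 0.0, -0.1]
grip_width: 0.0004
```

Run:
```python
from h import *;from rig import robot
o=robot.get_obs();print(o["position"],np.round(o["ft_force"],1),(RS.T@np.array(o["ft_force"])).round(1))
rel(o,[strap(t,.085,15) for t in np.arange(1.45,.15,-.15)])
rel(o,[strap(.04,.056,15,.015)])
a=robot.camera("top");w=robot.camera("wrist")
cv2.imwrite("pics/t3.png",np.hstack([cv2.resize(a["color"][200:300,330:440],(440,400),interpolation=3),cv2.resize(w["color"],(360,225))if 0 else cv2.resize(w["color"][:,140:500],(360,400))])[:,:,::-1])
```

```text
[ 0.53763445 -0.3134389   0.28358803] [ 0.5  0.  -0.1] [ 0.5 -0.1 -0.1]
[0.0, 1.0, 0.0, -0.01, -0.01, 0.01]
[0.0, -11.0, 6.0, -0.01, -0.01, 0.01]
[0.0, -21.0, 13.0, -0.01, -0.01, 0.01]
[0.0, -31.0, 21.0, -0.01, -0.01, 0.01]
[0.0, -39.0, 31.0, -0.01, -0.01, 0.01]
[0.0, -45.0, 42.0, -0.01, -0.01, 0.01]
[0.0, -50.0, 54.0, -0.01, -0.01, 0.01]
[0.0, -53.0, 66.0, -0.01, -0.01, 0.01]
[0.0, -55.0, 79.0, -0.01, -0.01, 0.01]
[0.0, -55.0, 90.0, -0.01, -0.01, 0.01]
```

View pics/t3.png

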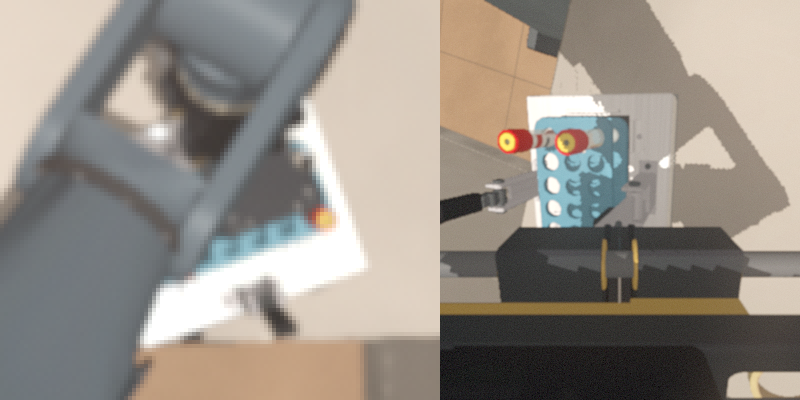

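The wrist view shows the fingers at (618,260) with the strap's dark pad just ahead at (597,212), above the rack. That means the strap is moving with the finger, and the tubes and lever are clear. I'll continue along the arc.

Call:
carry_out(rows=[[[0, -5, 3, 0, 0, 0], [0, -11, 6, 0, 0, 0], [0, -16, 9, 0, 0, 0], [0, -21, 13, 0, 0, 0], [0, -26, 17, 0, 0, 0], [0, -31, 21, 0, 0, 0], [0, -35, 26, 0, 0, 0], [0, -39, 31, 0, 0, 0], [0, -42, 36, 0, 0, 0], [0, -45, 42, 0, 0, 0], [0, -48, 48, 0, 0, 0], [0, -50, 54, 0, 0, 0], [0, -52, 60, 0, 0, 0]]])

```text
time: 5.95
position: [0.4758, -0.3338, 0.2387]
tool_rot: [0.581, 0.803, -0.105, -0.077]
ft_force: [0.1, -0.7, 2.5]
grip_width: 0.0003
```

Run:
```python
from h import *;from rig import robot
o=robot.get_obs();print(o["time"],(RS.T@np.array(o["ft_force"])).round(1))
rel(o,[strap(.25,.085,15),strap(.04,.056,15,.015)])
w=robot.camera("wrist")
cv2.imwrite("pics/w4.png",cv2.resize(w["color"],(640,400))[:,:,::-1])
```

```text
5.95 [-0.1 -0.7  2.5]
[0.0, -3.0, 19.0, 0.0, -0.0, 0.01]
[0.0, -4.0, 30.0, 0.0, -0.0, 0.01]
```

View pics/w4.png

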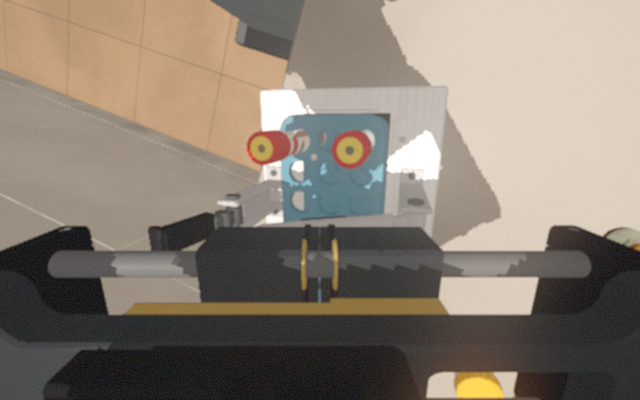

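The strap is now low over the rack, running from about (420,215) to (250,205), with its end close to the front post. Contact is 2.5 N. I'll keep pressing down in small steps.

Call:
carry_out(rows=[[[0, -1, 5, 0, 0, 0], [0, -2, 10, 0, 0, 0], [0, -3, 15, 0, 0, 0], [0, -3, 19, 0, 0, 0], [0, -4, 22, 0, 0, 0], [0, -4, 25, 0, 0, 0], [0, -4, 27, 0, 0, 0], [0, -4, 28, 0, 0, 0], [0, -4, 28, 0, 0, 0]]])

```text
time: 6.9
position: [0.4656, -0.3373, 0.2131]
tool_rot: [0.581, 0.803, -0.106, -0.077]
ft_force: [-0.2, 0.8, 0.1]
grip_width: 0.0006
```

Call:
carry_out(rows=[[[0, 0, 1, 0, 0, 0], [0, 0, 2, 0, 0, 0], [0, 0, 3, 0, 0, 0]]])

```text
time: 7.2
position: [0.4651, -0.3374, 0.2104]
tool_rot: [0.581, 0.803, -0.105, -0.076]
ft_force: [1.0, 0.3, 1.3]
grip_width: 0.0002
```

Call:
carry_out(rows=[[[0, 0, 1, 0, 0, 0], [0, 0, 2, 0, 0, 0], [0, 0, 2, 0, 0, 0]]])

```text
time: 7.5
position: [0.4647, -0.3376, 0.2085]
tool_rot: [0.581, 0.803, -0.105, -0.076]
ft_force: [1.0, 0.3, 2.1]
grip_width: 0.0004
```

Run:
```python
from h import *;from rig import robot
o=robot.get_obs();print(o["time"],(RS.T@np.array(o["ft_force"])).round(1))
p=np.array(o["position"]);R=Ro.from_quat(o["tool_rot"]).as_matrix()
for c in(-.015,.015):print(c,(RS.T@(p+R@[0,c,.07]-C)*1000).round(1))
w=robot.camera("wrist");uv,P=cloud(w);L=(P-C)@RS
k=(abs(L[:,1])<.03)&(L[:,0]<.07)&(L[:,0]>-.08)&(L[:,2]>.126)&(L[:,2]<.17);k2=L[k][np.argsort(L[k,0])]*1000
print(k.sum());print(k2[::max(1,len(k2)//40)].round().astype(int).tolist())
cv2.imwrite("pics/w5.png",w["color"][100:280,160:480,::-1].repeat(2,0).repeat(2,1))
```

```text
7.5 [1.  0.  2.1]
-0.015 [-23.4  -0.5 144.8]
0.015 [  5.6  -0.5 137. ]
6320
[[-80, 7, 154], [-76, 9, 169], [-74, 6, 169], [-72, 15, 148], [-69, 14, 152], [-66, 6, 145], [-63, 7, 142], [-46, 9, 141], [-38, 15, 129], [-35, 13, 129], [-33, 11, 126], [-30, 10, 141], [-25, 20, 129], [-20, 11, 141], [-16, 11, 147], [-14, 11, 147], [-11, 9, 146], [-10, 23, 129], [-8, 25, 129], [-6, 26, 129], [-4, 9, 163], [-1, 9, 149], [1, 10, 152], [3, 23, 130], [7, 11, 132], [9, 26, 129], [12, 25, 130], [15, 28, 129], [19, 25, 128], [25, 26, 129], [30, 28, 128], [33, 20, 129], [35, 23, 128], [50, 16, 127], [55, 10, 141], [57, 20, 140], [60, 6, 143], [62, 11, 142], [64, 15, 146], [66, 18, 136]]
```

View pics/w5.png

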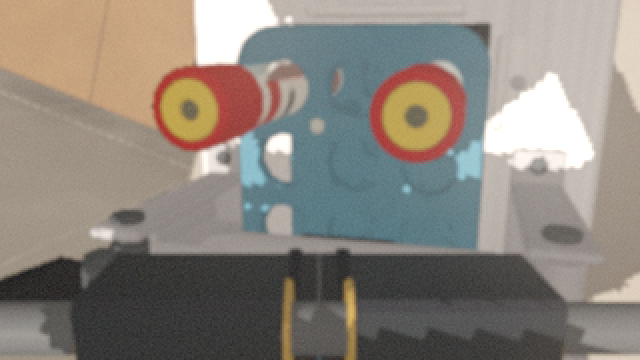

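The strap's upper face is at z of about 141 mm at x = -30, so the angle is about 0.04 and the pad is almost touching. I'll press until the force rises.

Call:
carry_out(rows=[[[0, 0, 1, 0, 0, 0], [0, 0, 2, 0, 0, 0], [0, 0, 2, 0, 0, 0]]])

```text
time: 7.85
position: [0.4645, -0.3377, 0.2074]
tool_rot: [0.582, 0.803, -0.105, -0.076]
ft_force: [1.5, 3.1, 6.5]
grip_width: 0.0005
```

The pad is in contact at 6.5 N. Next I'll lift off and move round in front of the lever.

Run:
```python
from h import *;from rig import robot
o=robot.get_obs()
rel(o,[pose(-.01,.18,15),pose(-.01,.26,10),pose(-.145,.26,0),pose(-.145,.19,0)])
```

```text
[0.0, -11.0, -39.0, 0.01, 0.01, 0.01]
[0.0, -38.0, -116.0, -0.61, 0.01, 0.01]
[1.0, -180.0, -79.0, -1.86, 0.0, 0.01]
[1.0, -162.0, -11.0, -1.86, 0.0, 0.01]
```

Call:
carry_out(rows=[[[0, -1, -5, 0, 0, 0], [0, -5, -20, 0, 0, 0], [0, -11, -39, 0, 0, 0], [0, -20, -65, 0, 0, 0], [0, -29, -90, -0.3, 0, 0], [0, -38, -116, -0.6, 0, 0], [0, -75, -107, -1, 0, 0], [0, -110, -98, -1.4, 0, 0], [0, -145, -88, -1.86, 0, 0], [1, -180, -79, -1.86, 0, 0], [1, -180, -79, -1.86, 0, 0]]])

```text
time: 8.95
position: [0.3138, -0.3853, 0.329]
tool_rot: [0.588, 0.809, -0.001, -0.002]
ft_force: [0.7, 0.3, -0.3]
grip_width: 0.0005
```

Run:
```python
from h import *;from rig import robot
o=robot.get_obs();print(o["time"],np.round(o["ft_force"],1),np.round(o["q"],2))
w=robot.camera("wrist");uv,P=cloud(w);L=(P-C)@RS
k=(abs(L[:,1])<.03)&(L[:,0]<.07)&(L[:,0]>-.12)&(L[:,2]>.126)&(L[:,2]<.21);k2=L[k][np.argsort(L[k,0])]*1000
print(k.sum());print(k2[::max(1,len(k2)//50)].round().astype(int).tolist())
rel(o,[pose(-.145,.19,0)]+[lever(q,.053,0) for q in np.arange(.05,1.95,.17)])
cv2.imwrite("pics/w6.png",w["color"][:,:,::-1])
```

```text
8.95 [ 0.7  0.3 -0.3] [-1.11  0.31  1.7  -0.    1.14 -1.42]
5623
[[-96, -4, 202], [-92, 8, 204], [-89, -7, 204], [-86, 3, 205], [-82, 9, 189], [-78, 17, 146], [-71, 8, 146], [-63, 7, 142], [-55, 3, 142], [-47, 7, 142], [-42, -2, 141], [-39, -21, 128], [-37, -24, 129], [-35, 17, 131], [-33, 13, 129], [-30, 12, 139], [-27, -6, 141], [-24, 4, 140], [-21, -22, 129], [-18, 22, 129], [-16, -25, 128], [-14, -4, 140], [-12, -26, 129], [-9, -20, 130], [-7, -18, 129], [-4, 3, 142], [-1, 3, 142], [2, 11, 139], [5, 21, 129], [7, -20, 129], [9, 22, 130], [12, 27, 129], [14, 11, 138], [16, 10, 138], [19, -1, 140], [22, -4, 138], [25, -8, 139], [28, 3, 140], [30, -17, 129], [32, 27, 129], [35, -8, 138], [37, 26, 129], [41, 9, 139], [47, 7, 138], [50, 17, 140], [52, 7, 138], [54, 20, 137], [56, 10, 141], [58, 10, 142], [61, -13, 143], [66, 8, 139]]
[-1.0, 4.0, 69.0, -0.03, -0.02, -0.02]
[-1.0, 38.0, 70.0, -0.03, -0.02, -0.02]
[-1.0, 46.0, 66.0, -0.03, -0.02, -0.02]
[-1.0, 55.0, 64.0, -0.03, -0.02, -0.02]
[-1.0, 64.0, 63.0, -0.03, -0.02, -0.02]
[-1.0, 73.0, 64.0, -0.03, -0.02, -0.02]
[-1.0, 82.0, 67.0, -0.03, -0.02, -0.02]
[-1.0, 90.0, 70.0, -0.03, -0.02, -0.02]
[-1.0, 97.0, 75.0, -0.03, -0.02, -0.02]
[-1.0, 104.0, 82.0, -0.03, -0.02, -0.02]
[-1.0, 109.0, 89.0, -0.03, -0.02, -0.02]
[-1.0, 113.0, 97.0, -0.03, -0.02, -0.02]
[-1.0, 116.0, 106.0, -0.03, -0.02, -0.02]
```

View pics/w6.png

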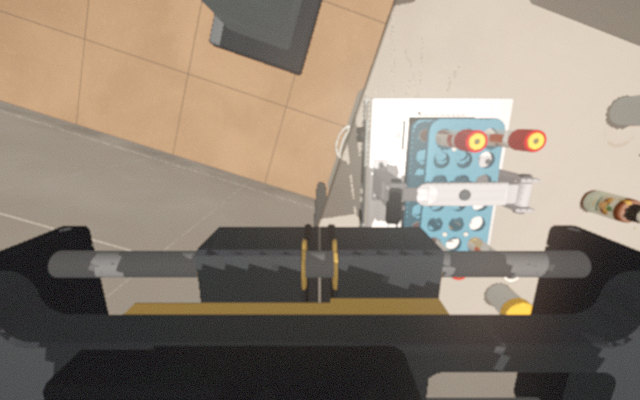

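The strap lies level on the rack, from (520,190) to (400,200), with its end at the front post. The lever is still upright at (395,205), so I'll push it over now.

Call:
carry_out(rows=[[[-1, 2, 25, 0, 0, 0], [-1, 3, 50, 0, 0, 0], [-1, 8, 70, 0, 0, 0], [-1, 23, 70, 0, 0, 0], [-1, 38, 70, 0, 0, 0], [-1, 46, 66, 0, 0, 0], [-1, 51, 65, 0, 0, 0], [-1, 55, 64, 0, 0, 0], [-1, 60, 63, 0, 0, 0], [-1, 64, 63, 0, 0, 0], [-1, 69, 63, 0, 0, 0], [-1, 73, 64, 0, 0, 0], [-1, 78, 65, 0, 0, 0], [-1, 82, 67, 0, 0, 0], [-1, 86, 68, 0, 0, 0], [-1, 90, 70, 0, 0, 0]]])

```text
time: 10.6
position: [0.4039, -0.3578, 0.2591]
tool_rot: [0.586, 0.81, -0.001, -0.0]
ft_force: [-3.1, -1.3, 1.0]
grip_width: 0.0006
```

Call:
carry_out(rows=[[[0, 3, 3, 0, 0, 0], [0, 7, 5, 0, 0, 0], [0, 11, 8, 0, 0, 0], [0, 14, 12, 0, 0, 0], [0, 16, 15, 0, 0, 0], [0, 19, 19, 0, 0, 0], [0, 21, 23, 0, 0, 0], [0, 23, 27, 0, 0, 0]]])

```text
time: 11.4
position: [0.4259, -0.3505, 0.2322]
tool_rot: [0.587, 0.81, -0.0, -0.0]
ft_force: [-1.8, -1.5, 3.7]
grip_width: 0.0004
```

Run:
```python
from h import *;from rig import robot
o=robot.get_obs();print(o["time"],(RS.T@np.array(o["ft_force"])).round(1))
rel(o,[lever(q,.053,0) for q in (1.75,1.85,1.92)])
w=robot.camera("wrist");uv,P=cloud(w);L=(P-C)@RS
k=(abs(L[:,1])<.015)&(L[:,0]<.07)&(L[:,0]>-.1)&(L[:,2]>.134)&(L[:,2]<.18);k2=L[k][np.argsort(L[k,0])]*1000
print(k2[::max(1,len(k2)//30)].round().astype(int).tolist())
cv2.imwrite("pics/w7.png",w["color"][100:300,200:560,::-1].repeat(2,0).repeat(2,1))
```

```text
11.4 [-2.2 -0.9  3.7]
[1.0, -5.0, 1.0, -0.0, 0.0, 0.01]
[1.0, -3.0, 6.0, -0.0, 0.0, 0.01]
[1.0, -2.0, 10.0, -0.0, 0.0, 0.01]
[[-81, 13, 143], [-74, 11, 152], [-68, 8, 146], [-64, 6, 143], [-55, 4, 139], [-46, 9, 151], [-40, 12, 139], [-36, 10, 154], [-33, 9, 169], [-29, 9, 172], [-26, 10, 178], [-22, 9, 139], [-17, 9, 138], [-10, 4, 139], [-4, 12, 135], [1, 1, 142], [7, 1, 139], [13, 5, 140], [19, 5, 138], [25, 12, 135], [31, 0, 138], [37, 10, 138], [42, 11, 138], [47, 8, 137], [51, -8, 139], [54, -9, 139], [55, -13, 138], [57, 1, 143], [60, -8, 142], [63, 7, 142], [68, -13, 137]]
```

View pics/w7.png

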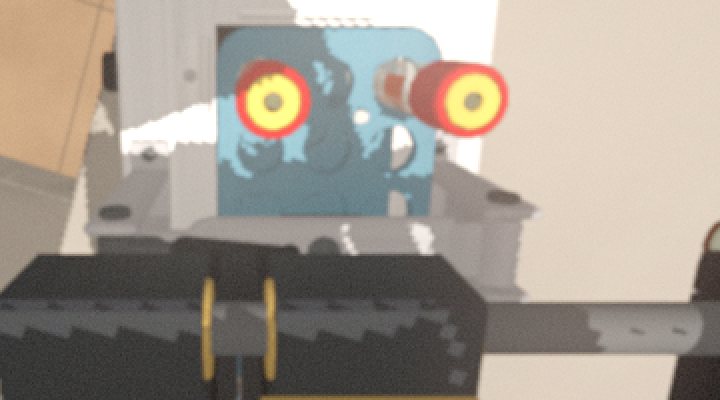

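The lever is under the fingertips at (240,250) and nearly down along the strap. I'll press it to its stop, watching the force.

Call:
carry_out(rows=[[[0, 0, 2, 0, 0, 0], [0, 0, 4, 0, 0, 0], [0, 0, 6, 0, 0, 0], [0, 0, 8, 0, 0, 0], [0, 0, 9, 0, 0, 0], [0, 0, 9, 0, 0, 0]]])

```text
time: 12.05
position: [0.4271, -0.3503, 0.2238]
tool_rot: [0.587, 0.81, 0.001, 0.001]
ft_force: [2.8, 0.8, 4.9]
grip_width: 0.0005
```

Call:
carry_out(rows=[[[0, 0, 1, 0, 0, 0], [0, 0, 2, 0, 0, 0], [0, 0, 2, 0, 0, 0]]])

```text
time: 12.35
position: [0.4273, -0.3502, 0.2221]
tool_rot: [0.587, 0.81, 0.001, 0.002]
ft_force: [3.8, 1.2, 6.4]
grip_width: 0.0002
```

Call:
carry_out(rows=[[[0, 0, 1, 0, 0, 0], [0, 0, 2, 0, 0, 0], [0, 0, 2, 0, 0, 0]]])

```text
time: 12.65
position: [0.4275, -0.3503, 0.2215]
tool_rot: [0.587, 0.81, 0.001, 0.002]
ft_force: [2.9, 3.6, 15.2]
grip_width: 0.0004
```

Call:
carry_out(rows=[[[0, 0, 1, 0, 0, 0], [0, 0, 2, 0, 0, 0], [0, 0, 2, 0, 0, 0]]])

```text
time: 12.95
position: [0.4275, -0.3503, 0.221]
tool_rot: [0.587, 0.81, 0.001, 0.002]
ft_force: [0.6, 4.9, 24.0]
grip_width: 0.0007
```

Call:
carry_out(rows=[[[0, 0, 1, 0, 0, 0], [0, 0, 2, 0, 0, 0], [0, 0, 3, 0, 0, 0], [0, 0, 3, 0, 0, 0]]])

```text
time: 13.35
position: [0.4277, -0.3504, 0.2202]
tool_rot: [0.587, 0.81, 0.0, 0.003]
ft_force: [-1.6, 7.9, 37.8]
grip_width: 0.0007
```

Call:
carry_out(rows=[[[0, 0, -10, 0, 0, 0], [0, 0, -30, 0, 0, 0], [0, 0, -60, 0, 0, 0], [0, -10, -90, 0, 0, 0], [0, -40, -110, 0, 0, 0], [0, -80, -110, 0, 0, 0], [0, -120, -110, 0, 0, 0], [0, -120, -110, 0, 0, 0]]])

```text
time: 14.15
position: [0.3083, -0.3882, 0.3239]
tool_rot: [0.588, 0.809, -0.0, -0.002]
ft_force: [1.2, -0.3, -0.5]
grip_width: 0.0003
```

Run:
```python
from h import *;from rig import robot
o=robot.get_obs();print(o["time"],np.round(o["ft_force"],1))
w=robot.camera("wrist");uv,P=cloud(w);L=(P-C)@RS
k=(abs(L[:,1])<.008)&(L[:,0]<.07)&(L[:,0]>-.1)&(L[:,2]>.126)&(L[:,2]<.21);k2=L[k]*1000
for x in range(-70,65,8):
    q=k2[abs(k2[:,0]-x)<4]
    if len(q):print(x,len(q),np.percentile(q[:,2],[20,50,80]).round(1))
cv2.imwrite("pics/w8.png",cv2.resize(w["color"][60:300,260:640,::-1],(760,480)))
```

```text
14.15 [ 1.2 -0.3 -0.5]
-70 117 [147.4 148.3 149.3]
-62 129 [147.7 149.  149.9]
-54 151 [145.3 148.8 149.9]
-46 140 [150.5 151.1 151.8]
-38 144 [151.2 152.1 152.8]
-30 135 [152.  152.7 153.5]
-22 142 [152.5 153.4 154.2]
-14 143 [154.1 155.8 157.1]
-6 18 [138.1 141.  141.7]
2 103 [137.9 139.4 141.1]
10 119 [137.4 137.8 138.4]
18 129 [137.4 138.  138.5]
26 125 [137.2 137.8 138.4]
34 126 [137.4 137.9 138.5]
42 124 [137.3 137.8 138.4]
50 151 [137.6 138.2 139.2]
58 149 [141.3 142.3 143. ]
```

View pics/w8.png

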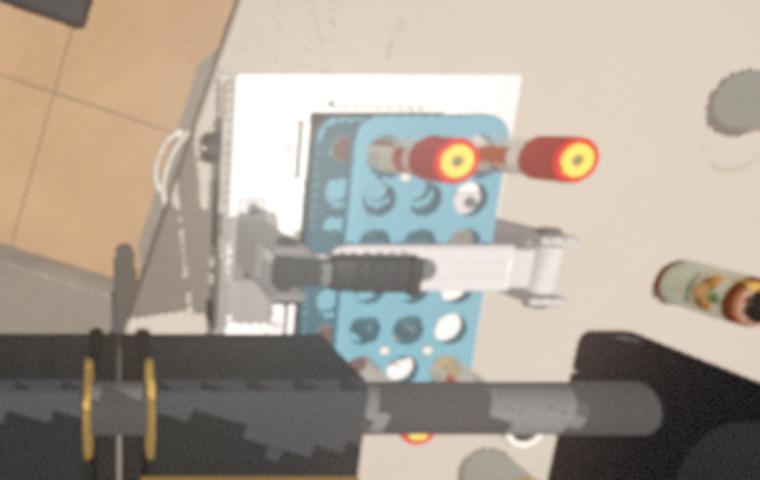

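The strap's top face is flat at about 138 mm, so its angle is about 0. The lever lies along it, rising 5–6°, which puts it at its stop. I'll hand in.

Run:
```python
from h import *;from rig import robot
c=robot.camera("top");uv,P=cloud(c);L=(P-C)@RS
k=(abs(L[:,0])<.08)&(abs(L[:,1])<.1)&(L[:,2]>.12)&(L[:,2]<.135)
print("rack pts",k.sum(),(L[k].min(0)*1000).round(),(L[k].max(0)*1000).round())
print(robot.hand_in())
```

```text
rack pts 632 [-80. -79. 120.] [ 69.  75. 135.]
the job is handed in; nothing more can be done
None
```

The strap is down on the rack, the cam lever is locked over it, and the job is handed in after about 14 s of robot time.

I pushed the strap over from behind with the back of the closed fingers until its pad pressed the rack at about 6.5 N. Then I pushed the lever over with the fingertips and pressed it onto its stop, with a force of up to about 38 N. After that I withdrew the arm clear of everything.

**Checks that passed:**
- **Strap:** its top face is level at about 138 mm along its length, so its angle is about 0.
- **Lever:** it lies along the strap, rising about 5–6°, which matches the fully down stop.
- **Arm:** the wrist force was back to about zero after withdrawing.
- **Surroundings:** the last wrist view shows the two tubes visible in it and the dropper bottle upright.

**Checks that were weak:**
- **Rack:** the last top-view check gave its extent along the shaker's y as -79 to 75 mm, close to where it should be. Its x extent was spoiled by points from the clamp, so it doesn't prove the rack stayed still in that direction.
- **Bystanders:** I did not measure the tubes, cups, bottle, timer or slide case again afterwards.

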